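# Tighten the woofer's four hand knobs crosswise

### The arm

A 7-joint arm with a two-finger parallel gripper is mounted at the origin on the work surface. World frame = base frame: x ahead of the robot, y to its left, z up, the work surface at z = 0. Lengths are in m, angles in rad, forces in N, time in s.
With the tool pointing down it reaches from about 0.4 to 0.875 m from the base axis. Payload 19.3 kg.
Tool frame: the origin (TCP) lies midway between the tips of the shut fingers; the grasp point (between the pads) lies 19 mm behind it; x points along the fingers, y is the direction in which the jaws open and shut, and the axes are right-handed (so a half turn about x gives the same grasp; the last joint's range is limited). The gripper opens to 85 mm and grips with 20 to 120 N. Pads are 22 mm wide; open, the fingers measure 114 mm over their backs; the gripper's body (76 mm by 85 mm) begins 54 mm behind the grasp point. The pads swing forward as they close: fully open they stand 13 mm farther back than shut.
Start: joints at [-0.07, 0.521, -0.036, 1.599, 0.021, 1.021, -0.113], TCP at [0.625, -0, 0.231] pointing down, gripper open.
Joint ranges: [-2.91, 2.91], [-0.3, 2.13], [-1.5, 1.42], [0.17, 2.43], [-1.26, 4.41], [0.16, 1.93], [-2.52, 2.52]. Speed limits (rad/s): [1.89, 1.89, 2.39, 2.39, 3.01, 3.01, 3.01].

### API

Orientations are given as [roll, pitch, yaw] about the fixed x, y, z axes, in that order (R = Rz(yaw) Ry(pitch) Rx(roll)).
In Python, from workcell import telemetry, vision, workorder gives the robot as it stands. The module is installed in compiled form; this text tells all that it offers.
- The arm moves only by the tool play_rows, never from a script. Its argument "deltas" is a list of rows, each a list of 7 numbers: the shift along the world's x, y, z in mm, then the turn, a rotation vector about the world's x, y, z in degrees, then the finger opening in mm, from 0 to 85.4. In form: [[x, y, z, wx, wy, wz, jaw], ...]. A call has 1 to 8 rows; each row shifts and turns the commanded pose from where the row before left it; what a row does not reach is not made up. A row lasts 1/8 s, in which the tool goes at most 62.5 mm and 10.7 degrees, less where a joint would pass 70% of its speed; a pose out of reach is approached as far as the arm can. A call with a gripper value outside its range is refused whole. The fingers move at their own pace and stop on an object; "grip_force" is the grip in N (left out, the last holds). Time passes only in rows, so rows that do not move let the fingers close. It gives the time, the measured TCP pose, the force and the opening at its end, in the units of the state.
- telemetry.observe(): the state, without advancing time (a new reading comes with each control period).
- vision.grab_frame(name): name is "scene" or "side" or "wrist"; returns the picture (384x512x3 uint8, red, green, blue); there is no depth.
- vision.camera_info(name): a dict with "mtx" (3x3 intrinsics, pixels), "rvec" (rotation vector, rad) and "tvec" (3), from world to camera coordinates, as OpenCV has them. Camera axes: x right, y down, z forward; pixel columns grow to the right and rows downward; lengths in m; the calibration is good to about 2 mm. A picture is of the moment at which its call begins: read the wrist's pose just before it. camera_info takes no time and is no camera call; for the wrist camera it gives the pose at the moment of the call.
- workorder.job_done(): hands the job in, once; it reports no verdict.
The state is a dict: "clock": time; "qpos": joint angles; "qd": joint speeds; "joint_efforts": joint torques, N m; "position": TCP position; "tool_rot": TCP orientation; "force": force on the tool from outside, world axes, zero at the start; "moment": the same for the moment, N m; "grip_width": finger opening in m.
Only numpy, scipy, OpenCV 4.12 (cv2) and the standard library are available. Lean on these libraries where they do the work, as an engineer would, in place of code of your own. Each camera call takes 0.05 s, during which the arm holds its last target. There are 200 camera calls.

### The job

The repaired woofer sits on its gasket on the loudspeaker test box and its four hand knobs are only loosely run on: tighten them clockwise in crosswise order, always the knob opposite next, first one round until each bites the gasket at about 0.55 newton metres, then a second round, crosswise again, up to 0.8 newton metres. Do not over-tighten any knob, do not make one fully tight while another is still loose, keep off the paper cone, and leave the knobs released and the other things on the bench where they are.

Things in the scene. Friction and masses are not known exactly. Their poses are not given: they have to be found in the camera images.
- testbox: Plywood loudspeaker test box, 250 x 340 x 150 mm high, fixed on the bench, baffle up. Origin: centre of its underside, z up. The woofer's centre is 45 mm from the baffle's middle towards the -y end; at the +y end are a flat black port and two brass terminals 18 mm high.
- bolt_circle (a point): Centre of the knobs' circle (radius 83 mm), level with the top of the woofer's cast frame (a flat ring, 184 mm outside, 157 mm above the bench). Knobs a, b, c, d follow one another round it, anticlockwise from above: a is opposite c, b is opposite d. Clockwise from above tightens.
- knob_a_grip (a point): Black four-lobed plastic hand knob, 38 mm over the lobes; lobed head 16 mm high on a slim boss, its top 35 mm above the frame. The point is on the axis, 7 mm below the top, 185 mm above the bench. z up; the lobes lie along its +-x and +-y and turn with it. Fingers closing at 45 degrees between x and y seat on two lobes each, 32 mm wide.
- knob_b_grip (a point): Knob like a, next on the circle, opposite d. All four: slack at first, the knob runs on at 0.15 N m; after 0 to 0.95 rad from the start, different for each and not visible, it bites: the torque steps up to 0.45 N m and from there rises by 0.6 N m per rad. It stays where it is left.
- knob_c_grip (a point): Knob like a, next on the circle, opposite a. All four: the torques meant are those felt while the knob is slowly turning. After a quick step a standing tool reads less (0.15 N m less after a quick 0.05 rad step, 0.3 less after 0.2 rad), nearly right after a step of 0.02 rad.
- knob_d_grip (a point): Knob like a, next on the circle, opposite b. Its axes and behaviour are those of the others. Gripped across its lobes with 30 to 40 N a knob can be turned with up to about 1 N m before it slips.
- lug_a_top (a point): Top of the frame's cast lug under knob a, on the knob's axis. The knob draws it down on the gasket by 0.2 mm per rad once it bites, too little to see.
- lug_b_top (a point): The same under knob b.
- lug_c_top (a point): The same under knob c.
- lug_d_top (a point): The same under knob d.
- cone: The woofer's paper cone and rubber surround, 150 mm across, inside the ring of knobs; fragile. Origin at its centre, 6 mm below the frame's top. The surround lies below the frame's top face and the cone dips 27 mm.
- transformer_mid (a point): Bystander: small mains transformer loose on the bench, 66 x 84 x 45 mm; its centre.
- solder_reel_mid (a point): Bystander: steel reel of solder loose on the bench, 52 mm diameter, 33 mm high; its centre.
- screwdriver_grip (a point): Bystander: yellow-handled screwdriver lying on the bench; the middle of its handle.

How it is judged:
By the outcome, as a careful person would: the job done as asked, in the order asked, and still so for the second after the job is handed in, with the robot touching nothing.
It also fails if it takes over 72 s, if anything falls off the work surface, if the arm or the gripper's body presses on something with over 40 N, if the wrist force passes 120 N, or if a joint passes its speed limit or range.

## Working session

There is one attempt and no reset: what is moved stays moved. The work goes in short steps, Python scripts to look and compute and a tool call to move; the robot and the scene stay as the last step left them, time stands still between calls to the robot, and variables do not carry over. Pictures are saved under pics/ and viewed, about 8 in all and at most 12, crops included, and the job is handed in when it is done.

Besides the shell and the picture viewer there is one more tool, called after "Request:" by a JSON object that holds its "op" and its "data". play_rows: Moves the arm, as the interface text tells. Its arguments: {"type":"object","properties":{"deltas":{"type":"array","items":{"type":"array","items":{"type":"number"}}},"grip_force":{"type":"number"}},"required":["deltas"]}

```bash
mkdir -p pics
python3 - <<'E'
from workcell import telemetry, vision
import cv2
s=telemetry.observe(); print(s)
for n in("scene","side","wrist"):
    print(n,vision.camera_info(n)); cv2.imwrite(f"pics/{n}0.png",vision.grab_frame(n)[:,:,::-1])
a=[cv2.imread(f"pics/{n}0.png") for n in("scene","wrist")]
E
```

```text
{'clock': 0.0, 'qpos': array([-0.07020018,  0.52195673, -0.03629383,  1.59998325,  0.02120066,
        1.02110126, -0.11279636]), 'qd': array([ 0.00013627, -0.00125868,  0.00069649, -0.00048409, -0.00036777,
       -0.0001062 ,  0.00127623]), 'joint_efforts': array([-4.24098413e-03, -9.27110124e+01,  1.97758444e+00, -3.69928443e+01,
        1.76317629e-02,  8.19846697e-03, -6.58496788e-05]), 'position': array([ 6.24678180e-01, -5.55363985e-05,  2.30770670e-01]), 'tool_rot': array([-1.48338202,  1.56973259, -3.05421371]), 'force': array([-0.44275674,  0.05533254,  0.68129358]), 'moment': array([ 0.02366168, -0.02648091, -0.00804215]), 'grip_width': 0.08526518029983061}
scene {'mtx': array([[399.9359071 ,   0.        , 254.81929156],
       [  0.        , 399.9359071 , 191.77843941],
       [  0.        ,   0.        ,   1.        ]]), 'rvec': array([ 1.01266893,  2.63902251, -0.76831884]), 'tvec': array([ 0.41258836, -0.23665986,  1.457725  ])}
side {'mtx': array([[442.62689119,   0.        , 251.47405357],
       [  0.        , 442.62689119, 195.04392382],
       [  0.        ,   0.        ,   1.        ]]), 'rvec': array([ 0.82506058, -2.4223039 ,  1.27664384]), 'tvec': array([0.46189401, 0.29346106, 1.08343073])}
wrist {'mtx': array([[296.12588672,   0.        , 252.34631675],
       [  0.        , 296.12588672, 189.72024076],
       [  0.        ,   0.        ,   1.        ]]), 'rvec': array([-2.82178991e+00, -5.14426522e-04,  1.54412488e-03]), 'tvec': array([-0.62514254, -0.04158077,  0.38048732])}
```

View pics/scene0.png

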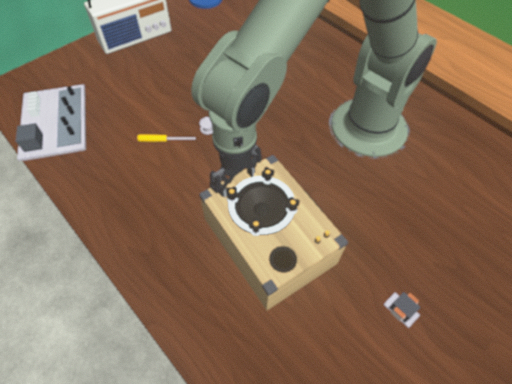

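View pics/wrist0.png

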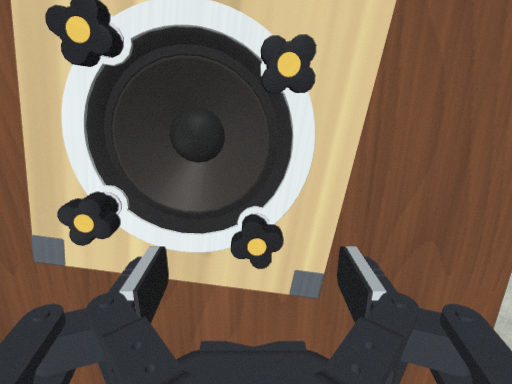

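The wrist view shows four knobs, with yellow caps near (78,30), (289,64), (257,247) and (83,223). Next I'll rectify the image to the knob-top plane to get their positions and lobe angles.

```bash
cat > h.py <<'E'
import numpy as np, cv2
from workcell import telemetry, vision
def plane_H(ci,z):
    R=cv2.Rodrigues(ci["rvec"])[0]
    return ci["mtx"]@np.c_[R[:,0],R[:,1],R[:,2]*z+ci["tvec"]]   # (x,y,1)->pix
def caps(img,H):
    hsv=cv2.cvtColor(img,cv2.COLOR_RGB2HSV); m=cv2.inRange(hsv,(15,170,150),(30,255,255))
    n,l,st,c=cv2.connectedComponentsWithStats(m)
    out=[]
    for i in range(1,n):
        if st[i,4]>40:
            p=np.linalg.inv(H)@[*c[i],1]; out.append((c[i].round(1),st[i,4],(p[:2]/p[2]).round(4)))
    return out
def rect(img,H,c,half,s):  # s px/mm ; up=+y right=+x
    n=int(2*half*s*1000); k=1/(s*1000)
    A=np.array([[k,0,c[0]-half],[0,-k,c[1]+half],[0,0,1]])
    return cv2.warpPerspective(img,H@A,(n,n),flags=cv2.INTER_LINEAR|cv2.WARP_INVERSE_MAP)
E
python3 - <<'E'
from h import *
img=cv2.imread("pics/wrist0.png")[:,:,::-1].copy(); ci=vision.camera_info("wrist"); H=plane_H(ci,.192)
cs=caps(img,H)
for c in cs: print(c)
P=[c[2] for c in cs if c[1]<2000]
print(np.mean(P,0))
for n in("scene","side"):
    i=cv2.imread(f"pics/{n}0.png")[:,:,::-1].copy(); print(n); [print(c) for c in caps(i,plane_H(vision.camera_info(n),.192))]
R=cv2.Rodrigues(ci["rvec"])[0]; print("cam",-R.T@ci["tvec"])
H=plane_H(ci,.19)
t=[cv2.copyMakeBorder(rect(img,H,p,.027,6),2,2,2,2,cv2.BORDER_CONSTANT) for p in P[:4]]
o=np.vstack([np.hstack(t[:2]),np.hstack(t[2:4])]); cv2.imwrite("pics/rect0.png",cv2.resize(o[:,:,::-1],(590,590)))
E
```

```text
nan
scene
(array([151.4, 137.5]), np.int32(233), array([ 0.6797, -0.318 ]))
side
(array([316.5, 155.4]), np.int32(118), array([ 0.4809, -0.1895]))
cam [0.62557494 0.08025941 0.3736432 ]
  return _methods._mean(a, axis=axis, dtype=dtype,
  ret = ret.dtype.type(ret / rcount)
Traceback (most recent call last):
ValueError: need at least one array to concatenate
```

```bash
sed -i 's/(15,170,150),(30,255,255)/(14,140,170),(24,225,255)/' h.py
python3 - <<'E'
from h import *
img=cv2.imread("pics/wrist0.png")[:,:,::-1].copy(); ci=vision.camera_info("wrist"); H=plane_H(ci,.192)
hsv=cv2.cvtColor(img,cv2.COLOR_RGB2HSV)
print([hsv[y,x] for x,y in((78,30),(289,64),(257,247),(83,223),(200,255))])
cs=[]
for x,y in((78,30),(289,64),(257,247),(83,223)):
    ref=hsv[y,x].astype(int); m=cv2.inRange(hsv,ref-[6,40,60],np.minimum(ref+[6,40,60],255)); w=np.zeros_like(m); w[max(y-16,0):y+16,x-16:x+16]=255
    M=cv2.moments(m&w,True); u=np.array([M['m10'],M['m01']])/M['m00']; p=np.linalg.inv(H)@[*u,1]; p=p[:2]/p[2]; print(u.round(1),M['m00'],p.round(4)); cs.append(p)
P=cs; c=np.mean(P,0);print(c,np.linalg.norm(np.array(P)-c,axis=1))
H=plane_H(ci,.19)
t=[cv2.copyMakeBorder(rect(img,H,p,.027,6),2,2,2,2,cv2.BORDER_CONSTANT) for p in P]
o=np.vstack([np.hstack(t[:2]),np.hstack(t[2:])]); cv2.imwrite("pics/rect0.png",cv2.resize(np.ascontiguousarray(o[:,:,::-1]),(590,590)))
E
```

```text
[array([ 22, 154, 230], dtype=uint8), array([ 22, 151, 232], dtype=uint8), array([ 22, 153, 231], dtype=uint8), array([ 22, 153, 232], dtype=uint8), array([ 20,  86, 204], dtype=uint8)]
[77.5 29. ] 493.0 [0.5296 0.1128]
[288.6  63.9] 439.0 [0.6459 0.0952]
[256.4 246.5] 242.0 [ 0.6282 -0.0212]
[ 83.4 222.9] 268.0 [ 0.5119 -0.0034]
[0.57892342 0.04585559] [0.08319318 0.08322879 0.08320245 0.08317696]
```

View pics/rect0.png

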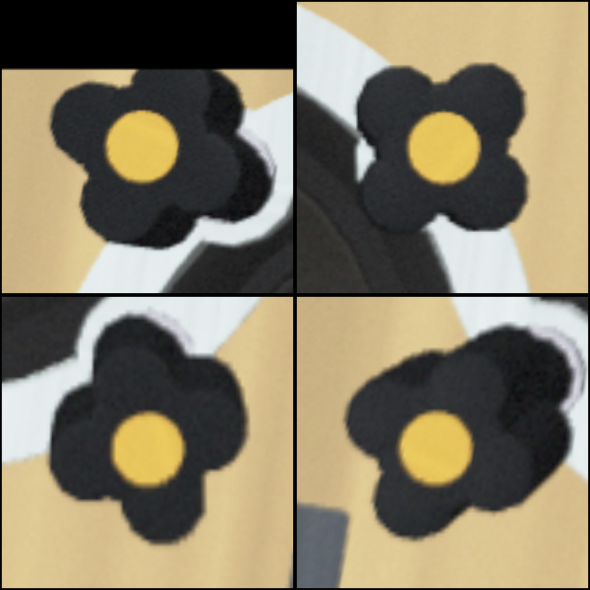

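Knob axes at the knob-top plane are below. The fitted radius is 83.2 mm, against 83 mm stated.

| Knob | x (m) | y (m) | Lobe angle |
|---|---|---|---|
| P1 | 0.5296 | 0.1128 | about 66° |
| P2 | 0.6459 | 0.0952 | about 46° |
| P3 | 0.6282 | -0.0212 | about 14° |
| P4 | 0.5119 | -0.0034 | about 63° |

The order will be P3, P1, P2, P4.

Request:
{"op": "play_rows", "data": {"deltas": [[1.5,-8,-5,0,0,-8,55],[1,-7,-5,0,0,-8,55],[1,-6,-2,0,0,-8,55],[0,0,0,0,0,-7,55],[0,0,0,0,0,0,55]], "grip_force": 35}}

```text
clock: 0.78
position: [0.6284, -0.0209, 0.2191]
tool_rot: [-0.59, 1.57, -2.701]
force: [-0.8, -0.8, 0.0]
grip_width: 0.0548
```

```bash
cat > st.py <<'E'
import numpy as np
from workcell import telemetry
from scipy.spatial.transform import Rotation as R
s=telemetry.observe(); M=R.from_euler('xyz',s['tool_rot']).as_matrix()
y=M[:,1]
print("t",round(s['clock'],2),"p",(s['position']*1e3).round(1),"down",M[:,0].round(3),"jaw",np.degrees(np.arctan2(y[1],y[0])).round(1),"F",s['force'].round(1),"M",s['moment'].round(3),"w",round(s['grip_width']*1e3,1),"q7",s['qpos'][6].round(2))
E
python3 st.py
python3 - <<'E'
from h import *
cv2.imwrite("pics/w1.png",vision.grab_frame("wrist")[:,:,::-1])
E
```

```text
t 0.78 p [628.4 -20.9 219.1] down [-0. -0. -1.] jaw -31.0 F [-0.8 -0.8  0. ] M [-0.015  0.034  0.03 ] w 54.8 q7 -0.55
```

View pics/w1.png

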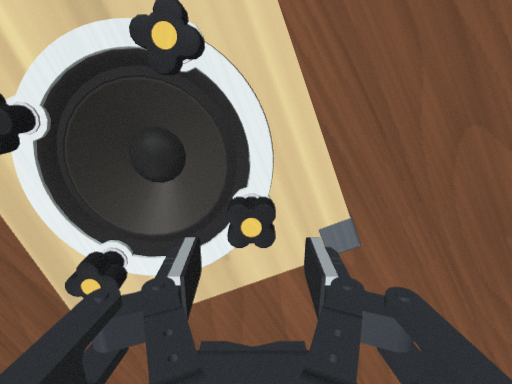

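The jaws are square to the knob's flats at (251,227), and the knob is centred between the fingers. I'll go down and grip.

Request:
{"op": "play_rows", "data": {"deltas": [[0,0,-20,0,0,0,55],[-0.2,-0.2,-20,0,0,0,55],[0,0,-15,0,0,0,55],[0,0,0,0,0,0,30],[0,0,0,0,0,0,25],[0,0,0,0,0,0,25],[0,0,0,0,0,0,25]], "grip_force": 35}}

```text
clock: 1.7
position: [0.6277, -0.0209, 0.1646]
tool_rot: [-1.276, 1.57, 2.896]
force: [-5.0, 2.2, -2.9]
grip_width: 0.0305
```

```bash
python3 st.py
```

```text
t 1.7 p [627.7 -20.9 164.6] down [-0.001  0.    -1.   ] jaw -31.0 F [-5.   2.2 -2.9] M [0.333 1.032 0.108] w 30.5 q7 -0.55
```

Request:
{"op": "play_rows", "data": {"deltas": [[0,0,0,0,0,-1.15,25],[0,0,0,0,0,-1.15,25],[0,0,0,0,0,-1.15,25],[0,0,0,0,0,-1.15,25],[0,0,0,0,0,-1.15,25],[0,0,0,0,0,-1.15,25]]}}

```text
clock: 2.45
position: [0.6277, -0.0209, 0.1645]
tool_rot: [-1.151, 1.569, 2.901]
force: [-4.9, 0.7, -3.9]
grip_width: 0.0306
```

```bash
python3 st.py
```

```text
t 2.45 p [627.7 -20.9 164.5] down [-0.001  0.    -1.   ] jaw -37.9 F [-4.9  0.7 -3.9] M [0.279 1.049 0.156] w 30.6 q7 -0.65
```

Slack torque reads 0.156 N m, as expected. I'll keep turning.

Request:
{"op": "play_rows", "data": {"deltas": [[0,0,0,0,0,-1.15,25],[0,0,0,0,0,-1.15,25],[0,0,0,0,0,-1.15,25],[0,0,0,0,0,-1.15,25],[0,0,0,0,0,-1.15,25],[0,0,0,0,0,-1.15,25],[0,0,0,0,0,-1.15,25],[0,0,0,0,0,-1.15,25]]}}

```text
clock: 3.45
position: [0.6276, -0.0209, 0.1645]
tool_rot: [-1.01, 1.569, 2.881]
force: [-5.8, 1.7, -2.9]
grip_width: 0.0306
```

```bash
python3 st.py
```

```text
t 3.45 p [627.6 -20.9 164.5] down [-0.001  0.    -1.   ] jaw -47.1 F [-5.8  1.7 -2.9] M [0.271 1.128 0.15 ] w 30.6 q7 -0.78
```

Request:
{"op": "play_rows", "data": {"deltas": [[0,0,0,0,0,-1.15,25],[0,0,0,0,0,-1.15,25],[0,0,0,0,0,-1.15,25],[0,0,0,0,0,-1.15,25],[0,0,0,0,0,-1.15,25],[0,0,0,0,0,-1.15,25],[0,0,0,0,0,-1.15,25],[0,0,0,0,0,-1.15,25]]}}

```text
clock: 4.45
position: [0.6276, -0.0209, 0.1646]
tool_rot: [-0.877, 1.569, 2.853]
force: [-5.9, 1.2, -3.0]
grip_width: 0.03
```

```bash
python3 st.py
```

```text
t 4.45 p [627.6 -20.9 164.6] down [-0.001  0.    -1.   ] jaw -56.3 F [-5.9  1.2 -3. ] M [0.207 1.189 0.132] w 30.0 q7 -0.91
```

Request:
{"op": "play_rows", "data": {"deltas": [[0,0,0,0,0,-1.15,25],[0,0,0,0,0,-1.15,25],[0,0,0,0,0,-1.15,25],[0,0,0,0,0,-1.15,25],[0,0,0,0,0,-1.15,25],[0,0,0,0,0,-1.15,25],[0,0,0,0,0,-1.15,25],[0,0,0,0,0,-1.15,25]]}}

```text
clock: 5.45
position: [0.6276, -0.0209, 0.1645]
tool_rot: [-0.736, 1.569, 2.833]
force: [-5.6, 1.0, -2.7]
grip_width: 0.0307
```

```bash
python3 st.py
```

```text
t 5.45 p [627.6 -20.9 164.5] down [-0.002  0.    -1.   ] jaw -65.5 F [-5.6  1.  -2.7] M [0.224 1.317 0.101] w 30.7 q7 -1.05
```

```bash
python3 - <<'E'
from h import *
for _ in range(3):
    i=vision.grab_frame("wrist"); print(telemetry.observe()['moment'].round(3))
cv2.imwrite("pics/w2.png",cv2.resize(i[180:340,170:330],(480,480),interpolation=cv2.INTER_CUBIC)[:,:,::-1])
E
python3 st.py
```

```text
[0.166 1.278 0.082]
[ 0.179  1.222 -0.024]
[ 2.520e-01  1.216e+00 -1.000e-03]
t 5.6 p [627.6 -20.9 164.5] down [-0.002  0.    -1.   ] jaw -65.5 F [-6.3  2.7 -2.2] M [ 2.520e-01  1.216e+00 -1.000e-03] w 30.4 q7 -1.05
```

View pics/w2.png

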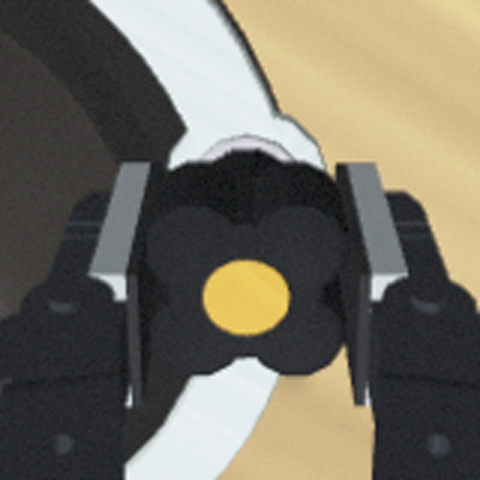

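The knob has turned with the jaws, with its lobes seated square on the pads. It's still slack.

Request:
{"op": "play_rows", "data": {"deltas": [[0,0,0,0,0,-1.15,25],[0,0,0,0,0,-1.15,25],[0,0,0,0,0,-1.15,25],[0,0,0,0,0,-1.15,25],[0,0,0,0,0,-1.15,25],[0,0,0,0,0,-1.15,25],[0,0,0,0,0,-1.15,25],[0,0,0,0,0,-1.15,25]]}}

```text
clock: 6.6
position: [0.6275, -0.0208, 0.1645]
tool_rot: [-0.597, 1.569, 2.812]
force: [-6.4, 1.4, -2.2]
grip_width: 0.0305
```

```bash
python3 st.py
```

```text
t 6.6 p [627.5 -20.8 164.5] down [-0.002  0.001 -1.   ] jaw -74.7 F [-6.4  1.4 -2.2] M [0.172 1.348 0.137] w 30.5 q7 -1.18
```

Request:
{"op": "play_rows", "data": {"deltas": [[0,0,0,0,0,-1.15,25],[0,0,0,0,0,-1.15,25],[0,0,0,0,0,-1.15,25],[0,0,0,0,0,-1.15,25],[0,0,0,0,0,-1.15,25],[0,0,0,0,0,-1.15,25],[0,0,0,0,0,-1.15,25],[0,0,0,0,0,-1.15,25]]}}

```text
clock: 7.6
position: [0.6275, -0.0208, 0.1645]
tool_rot: [-0.419, 1.569, 2.829]
force: [-7.1, 1.3, -2.5]
grip_width: 0.0303
```

```bash
python3 st.py
```

```text
t 7.6 p [627.5 -20.8 164.5] down [-0.002  0.001 -1.   ] jaw -83.9 F [-7.1  1.3 -2.5] M [0.148 1.446 0.474] w 30.3 q7 -1.31
```

It bites here, at about 0.47 N m.

Request:
{"op": "play_rows", "data": {"deltas": [[0,0,0,0,0,-1.15,25],[0,0,0,0,0,-1.15,25],[0,0,0,0,0,-1.15,25],[0,0,0,0,0,-1.15,25]]}}

```text
clock: 8.1
position: [0.6275, -0.0208, 0.1645]
tool_rot: [-0.344, 1.569, 2.824]
force: [-6.3, 1.4, -1.7]
grip_width: 0.0306
```

```bash
python3 st.py
```

```text
t 8.1 p [627.5 -20.8 164.5] down [-0.002  0.001 -1.   ] jaw -88.5 F [-6.3  1.4 -1.7] M [0.134 1.454 0.446] w 30.6 q7 -1.38
```

Request:
{"op": "play_rows", "data": {"deltas": [[0,0,0,0,0,-1.15,25]]}}

```text
clock: 8.22
position: [0.6275, -0.0208, 0.1646]
tool_rot: [-0.34, 1.569, 2.809]
force: [-6.1, 2.3, -2.2]
grip_width: 0.0308
```

```bash
python3 st.py
```

```text
t 8.22 p [627.5 -20.8 164.6] down [-0.002  0.001 -1.   ] jaw -89.6 F [-6.1  2.3 -2.2] M [0.162 1.464 0.508] w 30.8 q7 -1.39
```

Request:
{"op": "play_rows", "data": {"deltas": [[0,0,0,0,0,-1.15,25],[0,0,0,0,0,-1.15,25]]}}

```text
clock: 8.48
position: [0.6275, -0.0208, 0.1645]
tool_rot: [-0.285, 1.569, 2.824]
force: [-6.5, 1.3, -2.0]
grip_width: 0.0307
```

```bash
python3 st.py
```

```text
t 8.47 p [627.5 -20.8 164.5] down [-0.002  0.001 -1.   ] jaw -91.9 F [-6.5  1.3 -2. ] M [0.146 1.455 0.526] w 30.7 q7 -1.43
```

Request:
{"op": "play_rows", "data": {"deltas": [[0,0,0,0,0,-1.15,25]]}}

```text
clock: 8.6
position: [0.6275, -0.0208, 0.1646]
tool_rot: [-0.294, 1.569, 2.795]
force: [-6.5, 1.9, -1.2]
grip_width: 0.0307
```

```bash
python3 st.py
```

```text
t 8.6 p [627.5 -20.8 164.6] down [-0.002  0.001 -1.   ] jaw -93.1 F [-6.5  1.9 -1.2] M [0.155 1.517 0.627] w 30.7 q7 -1.44
```

P3 is at about 0.55 N m. I'll release it and go to the opposite knob, P1.

Request:
{"op": "play_rows", "data": {"deltas": [[0,0,0,0,0,0,55],[0,0,0,0,0,0,55],[0,0,25,0,0,0,55],[0,0,25,0,0,10.4,55],[-10,14,0,0,0,10.4,55],[-10,14,0,0,0,10.4,55],[-10,14,0,0,0,10.4,55],[-10,14,0,0,0,10.4,55]]}}

```text
clock: 9.6
position: [0.5883, 0.0351, 0.2148]
tool_rot: [2.343, 1.57, 0.061]
force: [0.2, 0.4, 0.1]
grip_width: 0.0549
```

Request:
{"op": "play_rows", "data": {"deltas": [[-10,14,0,0,0,10.4,55],[-10,14,0,0,0,10.4,55],[-10,14,0,0,0,10.4,55],[-10,14,0,0,0,10.4,55],[-10,14,0,0,0,10.4,55],[-8.5,8,0,0,0,10.1,55],[0,0,0,0,0,0,55]]}}

```text
clock: 10.48
position: [0.5299, 0.1131, 0.2148]
tool_rot: [1.806, 1.57, 0.602]
force: [-0.1, -0.6, 0.5]
grip_width: 0.055
```

```bash
python3 st.py
python3 - <<'E'
from h import *
i=vision.grab_frame("wrist")
cv2.imwrite("pics/w3.png",cv2.resize(i[170:330,170:330],(480,480),interpolation=cv2.INTER_CUBIC)[:,:,::-1])
E
```

```text
t 10.47 p [529.9 113.1 214.8] down [ 0.001  0.001 -1.   ] jaw 21.0 F [-0.1 -0.6  0.5] M [ 0.001  0.045 -0.016] w 55.0 q7 -0.01
```

View pics/w3.png

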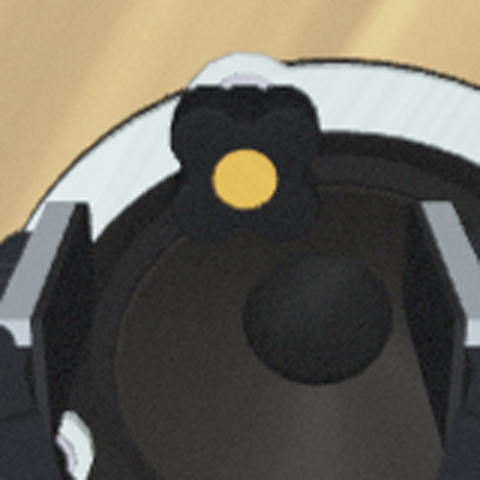

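The P1 knob is centred and square to the jaws, with its cap at about (245,180) in the crop. I'll go down, grip and turn.

Request:
{"op": "play_rows", "data": {"deltas": [[-0.2,-0.2,-20,0,0,0,55],[0,0,-20,0,0,0,55],[0,0,-10.3,0,0,0,55],[0,0,0,0,0,0,30],[0,0,0,0,0,0,25],[0,0,0,0,0,0,25],[0,0,0,0,0,0,25]], "grip_force": 35}}

```text
clock: 11.4
position: [0.5297, 0.1124, 0.1644]
tool_rot: [0.733, 1.57, -0.472]
force: [-3.3, -2.7, 3.3]
grip_width: 0.0303
```

Request:
{"op": "play_rows", "data": {"deltas": [[0,0,0,0,0,-1.15,25],[0,0,0,0,0,-1.15,25],[0,0,0,0,0,-1.15,25],[0,0,0,0,0,-1.15,25],[0,0,0,0,0,-1.15,25],[0,0,0,0,0,-1.15,25],[0,0,0,0,0,-1.15,25]]}}

```text
clock: 12.28
position: [0.5296, 0.1123, 0.1643]
tool_rot: [-0.002, 1.57, -1.348]
force: [-5.1, -3.7, 6.8]
grip_width: 0.0306
```

```bash
python3 st.py
```

```text
t 12.28 p [529.6 112.3 164.3] down [ 0. -0. -1.] jaw 12.9 F [-5.1 -3.7  6.8] M [-0.905  1.093  0.114] w 30.6 q7 -0.14
```

Request:
{"op": "play_rows", "data": {"deltas": [[0,0,0,0,0,-1.15,25],[0,0,0,0,0,-1.15,25],[0,0,0,0,0,-1.15,25],[0,0,0,0,0,-1.15,25],[0,0,0,0,0,-1.15,25],[0,0,0,0,0,-1.15,25],[0,0,0,0,0,-1.15,25],[0,0,0,0,0,-1.15,25]]}}

```text
clock: 13.28
position: [0.5294, 0.1123, 0.1643]
tool_rot: [-0.524, 1.57, -2.031]
force: [-5.6, -3.6, 8.0]
grip_width: 0.0305
```

```bash
python3 st.py
```

```text
t 13.28 p [529.4 112.3 164.3] down [-0. -0. -1.] jaw 3.7 F [-5.6 -3.6  8. ] M [-0.867  1.232  0.155] w 30.5 q7 -0.28
```

Request:
{"op": "play_rows", "data": {"deltas": [[0,0,0,0,0,-1.15,25],[0,0,0,0,0,-1.15,25],[0,0,0,0,0,-1.15,25],[0,0,0,0,0,-1.15,25],[0,0,0,0,0,-1.15,25],[0,0,0,0,0,-1.15,25],[0,0,0,0,0,-1.15,25],[0,0,0,0,0,-1.15,25]]}}

```text
clock: 14.28
position: [0.5293, 0.1123, 0.1643]
tool_rot: [-0.862, 1.57, -2.529]
force: [-6.0, -4.3, 8.9]
grip_width: 0.0307
```

```bash
python3 st.py
```

```text
t 14.28 p [529.3 112.3 164.3] down [-0.001 -0.    -1.   ] jaw -5.5 F [-6.  -4.3  8.9] M [-0.867  1.496  0.182] w 30.7 q7 -0.41
```

Request:
{"op": "play_rows", "data": {"deltas": [[0,0,0,0,0,-1.15,25],[0,0,0,0,0,-1.15,25],[0,0,0,0,0,-1.15,25],[0,0,0,0,0,-1.15,25],[0,0,0,0,0,-1.15,25],[0,0,0,0,0,-1.15,25],[0,0,0,0,0,-1.15,25],[0,0,0,0,0,-1.15,25]]}}

```text
clock: 15.28
position: [0.5292, 0.1123, 0.1643]
tool_rot: [-0.735, 1.57, -2.563]
force: [-8.1, -4.8, 9.2]
grip_width: 0.0308
```

```bash
python3 st.py
```

```text
t 15.28 p [529.2 112.3 164.3] down [-0.001 -0.    -1.   ] jaw -14.7 F [-8.1 -4.8  9.2] M [-0.953  1.68   0.557] w 30.8 q7 -0.55
```

Request:
{"op": "play_rows", "data": {"deltas": [[0,0,0,0,0,-1,25]]}}

```text
clock: 15.4
position: [0.5292, 0.1123, 0.1643]
tool_rot: [-0.698, 1.57, -2.543]
force: [-7.9, -4.7, 9.2]
grip_width: 0.0303
```

```bash
python3 st.py
```

```text
t 15.4 p [529.2 112.3 164.3] down [-0.001 -0.    -1.   ] jaw -15.7 F [-7.9 -4.7  9.2] M [-0.935  1.614  0.593] w 30.3 q7 -0.56
```

Request:
{"op": "play_rows", "data": {"deltas": [[0,0,0,0,0,-1,25]]}}

```text
clock: 15.52
position: [0.5292, 0.1123, 0.1643]
tool_rot: [-0.717, 1.57, -2.579]
force: [-7.8, -4.0, 9.3]
grip_width: 0.0306
```

```bash
python3 st.py
```

```text
t 15.53 p [529.2 112.3 164.3] down [-0.001 -0.    -1.   ] jaw -16.7 F [-7.8 -4.   9.3] M [-0.946  1.665  0.541] w 30.6 q7 -0.58
```

P1 is at about 0.56 N m. Next is P2.

Request:
{"op": "play_rows", "data": {"deltas": [[0,0,0,0,0,0,55],[0,0,0,0,0,0,55],[0,0,25,0,0,0,55],[0,0,25,0,0,0,55],[29,-4,0,0,0,4.5,55],[29,-4,0,0,0,4.5,55],[29,-5,0,0,0,4.5,55],[29,-4.7,0,0,0,4.2,55]]}}

```text
clock: 16.52
position: [0.6467, 0.0949, 0.214]
tool_rot: [2.243, 1.57, 0.693]
force: [0.1, -0.3, 0.3]
grip_width: 0.0547
```

Request:
{"op": "play_rows", "data": {"deltas": [[0,0,0,0,0,0,55],[0,0,0,0,0,0,55]]}}

```text
clock: 16.77
position: [0.6452, 0.095, 0.2138]
tool_rot: [-1.893, 1.57, 2.837]
force: [0.2, -0.3, 0.7]
grip_width: 0.0551
```

```bash
python3 st.py
```

```text
t 16.77 p [645.2  95.  213.8] down [-0.  0. -1.] jaw 1.0 F [ 0.2 -0.3  0.7] M [0.024 0.025 0.033] w 55.1 q7 -0.22
```

Request:
{"op": "play_rows", "data": {"deltas": [[0.5,0.3,-20,0,0,0,55],[0,0,-20,0,0,0,55],[0,0,-9.5,0,0,0,55],[0,0,0,0,0,0,30],[0,0,0,0,0,0,25],[0,0,0,0,0,0,25],[0,0,0,0,0,0,25]], "grip_force": 35}}

```text
clock: 17.65
position: [0.6455, 0.0953, 0.1653]
tool_rot: [-1.74, 1.57, 2.991]
force: [-6.5, -0.2, 1.1]
grip_width: 0.0308
```

Request:
{"op": "play_rows", "data": {"deltas": [[0,0,0,0,0,-1.15,25],[0,0,0,0,0,-1.15,25],[0,0,0,0,0,-1.15,25],[0,0,0,0,0,-1.15,25],[0,0,0,0,0,-1.15,25],[0,0,0,0,0,-1.15,25],[0,0,0,0,0,-1.15,25]]}}

```text
clock: 18.52
position: [0.6455, 0.0954, 0.1652]
tool_rot: [-1.636, 1.57, 2.954]
force: [-5.6, -0.7, 1.7]
grip_width: 0.0305
```

```bash
python3 st.py
```

```text
t 18.52 p [645.5  95.4 165.2] down [-0.001  0.    -1.   ] jaw -7.0 F [-5.6 -0.7  1.7] M [-0.008  1.167  0.184] w 30.5 q7 -0.34
```

Request:
{"op": "play_rows", "data": {"deltas": [[0,0,0,0,0,-1.15,25],[0,0,0,0,0,-1.15,25],[0,0,0,0,0,-1.15,25],[0,0,0,0,0,-1.15,25],[0,0,0,0,0,-1.15,25],[0,0,0,0,0,-1.15,25],[0,0,0,0,0,-1.15,25],[0,0,0,0,0,-1.15,25]]}}

```text
clock: 19.52
position: [0.6455, 0.0953, 0.1652]
tool_rot: [-1.499, 1.57, 2.93]
force: [-5.3, 0.9, 1.9]
grip_width: 0.0308
```

```bash
python3 st.py
```

```text
t 19.52 p [645.5  95.3 165.2] down [-0.001  0.    -1.   ] jaw -16.2 F [-5.3  0.9  1.9] M [-0.006  1.212  0.132] w 30.8 q7 -0.47
```

Request:
{"op": "play_rows", "data": {"deltas": [[0,0,0,0,0,-1.15,25],[0,0,0,0,0,-1.15,25],[0,0,0,0,0,-1.15,25],[0,0,0,0,0,-1.15,25],[0,0,0,0,0,-1.15,25],[0,0,0,0,0,-1.15,25],[0,0,0,0,0,-1.15,25],[0,0,0,0,0,-1.15,25]]}}

```text
clock: 20.52
position: [0.6455, 0.0953, 0.1652]
tool_rot: [-1.343, 1.57, 2.926]
force: [-5.9, -0.4, 1.4]
grip_width: 0.0302
```

```bash
python3 st.py
```

```text
t 20.52 p [645.5  95.3 165.2] down [-0.001  0.    -1.   ] jaw -25.4 F [-5.9 -0.4  1.4] M [-0.043  1.239  0.155] w 30.2 q7 -0.61
```

Request:
{"op": "play_rows", "data": {"deltas": [[0,0,0,0,0,-1.15,25],[0,0,0,0,0,-1.15,25],[0,0,0,0,0,-1.15,25],[0,0,0,0,0,-1.15,25],[0,0,0,0,0,-1.15,25],[0,0,0,0,0,-1.15,25],[0,0,0,0,0,-1.15,25],[0,0,0,0,0,-1.15,25]]}}

```text
clock: 21.52
position: [0.6454, 0.0954, 0.1652]
tool_rot: [-1.221, 1.57, 2.887]
force: [-6.9, 0.0, 1.7]
grip_width: 0.0298
```

```bash
python3 st.py
```

```text
t 21.52 p [645.4  95.4 165.2] down [-0.001  0.    -1.   ] jaw -34.6 F [-6.9  0.   1.7] M [-0.079  1.292  0.119] w 29.8 q7 -0.74
```

Request:
{"op": "play_rows", "data": {"deltas": [[0,0,0,0,0,-1.15,25],[0,0,0,0,0,-1.15,25],[0,0,0,0,0,-1.15,25],[0,0,0,0,0,-1.15,25],[0,0,0,0,0,-1.15,25],[0,0,0,0,0,-1.15,25],[0,0,0,0,0,-1.15,25],[0,0,0,0,0,-1.15,25]]}}

```text
clock: 22.52
position: [0.6454, 0.0953, 0.1652]
tool_rot: [-0.996, 1.57, 2.952]
force: [-8.0, -0.4, 1.1]
grip_width: 0.0308
```

```bash
python3 st.py
```

```text
t 22.52 p [645.4  95.3 165.2] down [-0.001  0.    -1.   ] jaw -43.8 F [-8.  -0.4  1.1] M [-0.239  1.285  0.484] w 30.8 q7 -0.88
```

Request:
{"op": "play_rows", "data": {"deltas": [[0,0,0,0,0,-1.15,25],[0,0,0,0,0,-1.15,25]]}}

```text
clock: 22.78
position: [0.6454, 0.0953, 0.1652]
tool_rot: [-0.928, 1.57, 2.979]
force: [-7.3, -0.4, 2.1]
grip_width: 0.0305
```

```bash
python3 st.py
```

```text
t 22.77 p [645.4  95.3 165.2] down [-0.001  0.    -1.   ] jaw -46.1 F [-7.3 -0.4  2.1] M [-0.147  1.363  0.564] w 30.5 q7 -0.91
```

Request:
{"op": "play_rows", "data": {"deltas": [[0,0,0,0,0,-1.15,25]]}}

```text
clock: 22.9
position: [0.6454, 0.0953, 0.1652]
tool_rot: [-0.943, 1.57, 2.944]
force: [-6.5, -1.2, 1.7]
grip_width: 0.0303
```

```bash
python3 st.py
```

```text
t 22.9 p [645.4  95.3 165.2] down [-0.001  0.    -1.   ] jaw -47.3 F [-6.5 -1.2  1.7] M [-0.257  1.343  0.525] w 30.3 q7 -0.93
```

Request:
{"op": "play_rows", "data": {"deltas": [[0,0,0,0,0,-1.15,25]]}}

```text
clock: 23.02
position: [0.6454, 0.0953, 0.1652]
tool_rot: [-0.886, 1.57, 2.982]
force: [-6.0, -0.8, 1.3]
grip_width: 0.0307
```

```bash
python3 st.py
```

```text
t 23.02 p [645.4  95.3 165.2] down [-0.001  0.    -1.   ] jaw -48.4 F [-6.  -0.8  1.3] M [-0.268  1.346  0.584] w 30.7 q7 -0.94
```

P2 is at about 0.56 N m. Next is the opposite knob, P4.

Request:
{"op": "play_rows", "data": {"deltas": [[0,0,0,0,0,0,55],[0,0,0,0,0,0,55],[0,0,25,0,0,0,55],[0,0,25,0,0,8.3,55],[-20,-15,0,0,0,8.3,55],[-20,-15,0,0,0,8.3,55],[-20,-15,0,0,0,8.3,55],[-20,-15,0,0,0,8.3,55]]}}

```text
clock: 24.02
position: [0.5657, 0.0347, 0.2149]
tool_rot: [1.711, 1.57, 0.025]
force: [0.1, -0.8, 0.2]
grip_width: 0.0549
```

Request:
{"op": "play_rows", "data": {"deltas": [[-20,-15,0,0,0,8.3,55],[-20,-15,0,0,0,8.3,55],[-13.7,-8.8,0,0,0,8.3,55],[0,0,0,0,0,0,55],[0,0,0,0,0,0,55]]}}

```text
clock: 24.65
position: [0.5131, -0.0033, 0.2148]
tool_rot: [1.591, 1.57, 0.331]
force: [0.9, 0.0, 1.0]
grip_width: 0.0548
```

```bash
python3 st.py
python3 - <<'E'
from h import *
i=vision.grab_frame("wrist")
cv2.imwrite("pics/w4.png",cv2.resize(i[170:330,170:330],(480,480),interpolation=cv2.INTER_CUBIC)[:,:,::-1])
E
```

```text
t 24.65 p [513.1  -3.3 214.8] down [ 0.001  0.    -1.   ] jaw 17.8 F [0.9 0.  1. ] M [ 0.048 -0.041  0.052] w 54.8 q7 0.18
```

View pics/w4.png

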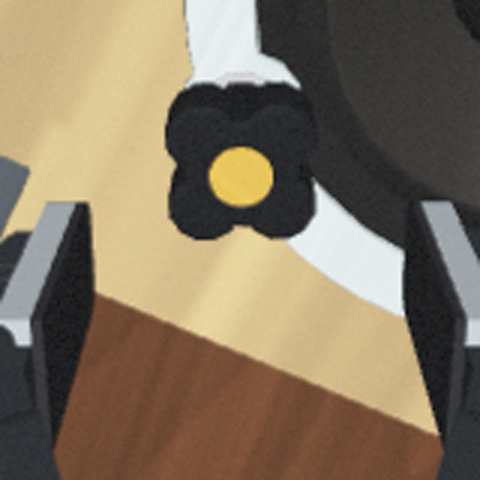

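P4's knob is square to the jaws and about 1 mm to the left of centre, with its cap at (241,178). I'll correct by -1.2 mm in x and go down.

Request:
{"op": "play_rows", "data": {"deltas": [[-1.2,0,-20,0,0,0,55],[0,0,-20,0,0,0,55],[0,0,-10.3,0,0,0,55],[0,0,0,0,0,0,30],[0,0,0,0,0,0,25],[0,0,0,0,0,0,25],[0,0,0,0,0,0,25]], "grip_force": 35}}

```text
clock: 25.58
position: [0.5115, -0.0034, 0.1645]
tool_rot: [1.572, 1.57, 0.315]
force: [3.2, 1.8, -3.1]
grip_width: 0.0305
```

Request:
{"op": "play_rows", "data": {"deltas": [[0,0,0,0,0,-1.15,25],[0,0,0,0,0,-1.15,25],[0,0,0,0,0,-1.15,25],[0,0,0,0,0,-1.15,25],[0,0,0,0,0,-1.15,25],[0,0,0,0,0,-1.15,25],[0,0,0,0,0,-1.15,25]]}}

```text
clock: 26.45
position: [0.5115, -0.0035, 0.1644]
tool_rot: [1.673, 1.57, 0.275]
force: [3.1, 3.4, 5.9]
grip_width: 0.0303
```

```bash
python3 st.py
```

```text
t 26.45 p [511.5  -3.5 164.4] down [ 0.001  0.    -1.   ] jaw 9.9 F [3.1 3.4 5.9] M [ 0.827 -0.642  0.143] w 30.3 q7 0.06
```

Request:
{"op": "play_rows", "data": {"deltas": [[0,0,0,0,0,-1.15,25],[0,0,0,0,0,-1.15,25],[0,0,0,0,0,-1.15,25],[0,0,0,0,0,-1.15,25],[0,0,0,0,0,-1.15,25],[0,0,0,0,0,-1.15,25],[0,0,0,0,0,-1.15,25],[0,0,0,0,0,-1.15,25]]}}

```text
clock: 27.45
position: [0.5114, -0.0035, 0.1644]
tool_rot: [1.901, 1.57, 0.342]
force: [2.9, 4.2, 4.9]
grip_width: 0.0307
```

```bash
python3 st.py
```

```text
t 27.45 p [511.4  -3.5 164.4] down [ 0.  0. -1.] jaw 0.7 F [2.9 4.2 4.9] M [ 0.825 -0.529  0.222] w 30.7 q7 -0.08
```

Request:
{"op": "play_rows", "data": {"deltas": [[0,0,0,0,0,-1.15,25],[0,0,0,0,0,-1.15,25],[0,0,0,0,0,-1.15,25],[0,0,0,0,0,-1.15,25],[0,0,0,0,0,-1.15,25],[0,0,0,0,0,-1.15,25],[0,0,0,0,0,-1.15,25]]}}

```text
clock: 28.32
position: [0.5113, -0.0035, 0.1644]
tool_rot: [2.012, 1.57, 0.312]
force: [3.0, 3.9, 5.9]
grip_width: 0.0306
```

```bash
python3 st.py
```

```text
t 28.32 p [511.3  -3.5 164.4] down [ 0.  0. -1.] jaw -7.4 F [3.  3.9 5.9] M [ 0.827 -0.483  0.408] w 30.6 q7 -0.19
```

Request:
{"op": "play_rows", "data": {"deltas": [[0,0,0,0,0,-1.15,25],[0,0,0,0,0,-1.15,25]]}}

```text
clock: 28.58
position: [0.5113, -0.0035, 0.1644]
tool_rot: [1.989, 1.571, 0.25]
force: [1.6, 3.6, 6.2]
grip_width: 0.0308
```

```bash
python3 st.py
```

```text
t 28.57 p [511.3  -3.5 164.4] down [ 0.  0. -1.] jaw -9.7 F [1.6 3.6 6.2] M [ 0.81  -0.433  0.513] w 30.8 q7 -0.23
```

Request:
{"op": "play_rows", "data": {"deltas": [[0,0,0,0,0,-1.15,25],[0,0,0,0,0,-1.15,25]]}}

```text
clock: 28.82
position: [0.5113, -0.0035, 0.1644]
tool_rot: [2.205, 1.571, 0.426]
force: [2.0, 3.5, 6.4]
grip_width: 0.0303
```

```bash
python3 st.py
```

```text
t 28.82 p [511.3  -3.5 164.4] down [ 0.  0. -1.] jaw -11.9 F [2.  3.5 6.4] M [ 0.86  -0.409  0.518] w 30.3 q7 -0.26
```

Request:
{"op": "play_rows", "data": {"deltas": [[0,0,0,0,0,-1.15,25]]}}

```text
clock: 28.95
position: [0.5113, -0.0035, 0.1644]
tool_rot: [2.211, 1.571, 0.412]
force: [2.0, 4.0, 6.7]
grip_width: 0.0305
```

```bash
python3 st.py
```

```text
t 28.95 p [511.3  -3.5 164.4] down [ 0.  0. -1.] jaw -13.1 F [2.  4.  6.7] M [ 0.843 -0.412  0.481] w 30.5 q7 -0.28
```

Request:
{"op": "play_rows", "data": {"deltas": [[0,0,0,0,0,-1.15,25]]}}

```text
clock: 29.08
position: [0.5113, -0.0035, 0.1644]
tool_rot: [2.391, 1.571, 0.572]
force: [1.4, 3.6, 7.2]
grip_width: 0.0309
```

```bash
python3 st.py
```

```text
t 29.07 p [511.3  -3.5 164.4] down [ 0.  0. -1.] jaw -14.2 F [1.4 3.6 7.2] M [ 0.818 -0.347  0.511] w 30.9 q7 -0.29
```

Request:
{"op": "play_rows", "data": {"deltas": [[0,0,0,0,0,-1.15,25]]}}

```text
clock: 29.2
position: [0.5113, -0.0034, 0.1644]
tool_rot: [2.36, 1.571, 0.521]
force: [1.9, 4.1, 6.1]
grip_width: 0.0308
```

```bash
python3 st.py
```

```text
t 29.2 p [511.3  -3.4 164.4] down [ 0.  0. -1.] jaw -15.4 F [1.9 4.1 6.1] M [ 0.872 -0.29   0.486] w 30.8 q7 -0.31
```

One more row, then release P4 and start round 2 at P3. Its lobes repeat every 90°, so I can regrip at jaw -3.1°.

Request:
{"op": "play_rows", "data": {"deltas": [[0,0,0,0,0,-1.15,25],[0,0,0,0,0,0,55],[0,0,0,0,0,0,55],[0,0,25,0,0,0,55],[0,0,25,0,0,0,55],[29,-4.5,0,0,0,4.5,55],[29,-4.5,0,0,0,4.5,55],[29,-4.5,0,0,0,4.5,55]]}}

```text
clock: 30.2
position: [0.5988, -0.0176, 0.214]
tool_rot: [-1.215, 1.57, -2.835]
force: [0.2, -0.2, -0.2]
grip_width: 0.0551
```

Request:
{"op": "play_rows", "data": {"deltas": [[29,-4.5,0,0,0,0,55],[0,0,0,0,0,0,55],[0,0,0,0,0,0,55]]}}

```text
clock: 30.58
position: [0.6265, -0.0218, 0.2138]
tool_rot: [-1.395, 1.57, -3.018]
force: [0.1, -0.4, -0.0]
grip_width: 0.0551
```

```bash
python3 st.py
python3 - <<'E'
from h import *
i=vision.grab_frame("wrist")
cv2.imwrite("pics/w5.png",cv2.resize(i[170:330,170:330],(480,480),interpolation=cv2.INTER_CUBIC)[:,:,::-1])
E
```

```text
t 30.57 p [626.5 -21.8 213.8] down [-0.001 -0.    -1.   ] jaw -3.0 F [ 0.1 -0.4 -0. ] M [0.019 0.005 0.026] w 55.1 q7 -0.07
```

View pics/w5.png

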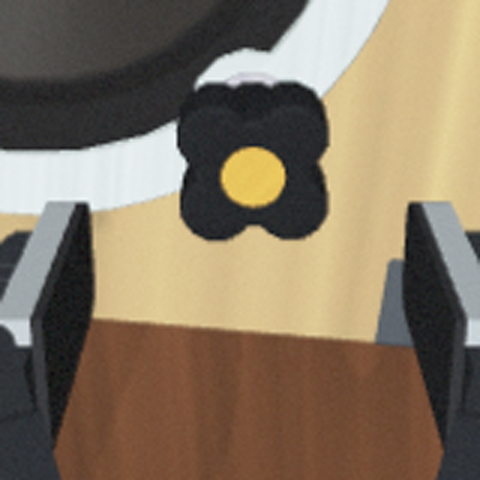

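P3 is square to the jaws and about 1.4 mm to the right, with its cap at (253,177). I'll correct that, grip, and start the second tightening.

Request:
{"op": "play_rows", "data": {"deltas": [[1.3,0.7,-20,0,0,0,55],[0,0,-20,0,0,0,55],[0,0,-9.5,0,0,0,55],[0,0,0,0,0,0,30],[0,0,0,0,0,0,25],[0,0,0,0,0,0,25],[0,0,0,0,0,0,25]], "grip_force": 38}}

```text
clock: 31.5
position: [0.6279, -0.0208, 0.1654]
tool_rot: [-1.619, 1.57, 3.041]
force: [-6.1, 0.4, 1.9]
grip_width: 0.0304
```

Request:
{"op": "play_rows", "data": {"deltas": [[0,0,0,0,0,-1.15,25],[0,0,0,0,0,-1.15,25],[0,0,0,0,0,-1.15,25],[0,0,0,0,0,-1.15,25],[0,0,0,0,0,-1.15,25],[0,0,0,0,0,-1.15,25],[0,0,0,0,0,-1.15,25],[0,0,0,0,0,-1.15,25]]}}

```text
clock: 32.5
position: [0.6278, -0.0209, 0.1654]
tool_rot: [-1.34, 1.57, -3.124]
force: [-7.0, -0.4, 1.8]
grip_width: 0.0303
```

```bash
python3 st.py
```

```text
t 32.5 p [627.8 -20.9 165.4] down [-0.001 -0.    -1.   ] jaw -12.2 F [-7.  -0.4  1.8] M [0.047 1.347 0.626] w 30.3 q7 -0.2
```

Request:
{"op": "play_rows", "data": {"deltas": [[0,0,0,0,0,-1.15,25],[0,0,0,0,0,-1.15,25],[0,0,0,0,0,-1.15,25],[0,0,0,0,0,-1.15,25]]}}

```text
clock: 33.0
position: [0.6278, -0.0209, 0.1654]
tool_rot: [-1.269, 1.57, -3.133]
force: [-6.1, -0.4, 1.7]
grip_width: 0.0306
```

```bash
python3 st.py
```

```text
t 33.0 p [627.8 -20.9 165.4] down [-0.001 -0.    -1.   ] jaw -16.8 F [-6.1 -0.4  1.7] M [-0.037  1.408  0.712] w 30.6 q7 -0.27
```

Request:
{"op": "play_rows", "data": {"deltas": [[0,0,0,0,0,-1.15,25],[0,0,0,0,0,-1.15,25],[0,0,0,0,0,-1.15,25]]}}

```text
clock: 33.38
position: [0.6277, -0.0209, 0.1654]
tool_rot: [-1.219, 1.57, 3.141]
force: [-7.5, 0.9, 2.3]
grip_width: 0.0307
```

```bash
python3 st.py
```

```text
t 33.38 p [627.7 -20.9 165.4] down [-0.001  0.    -1.   ] jaw -20.2 F [-7.5  0.9  2.3] M [-0.019  1.421  0.708] w 30.7 q7 -0.32
```

Request:
{"op": "play_rows", "data": {"deltas": [[0,0,0,0,0,-1.15,25],[0,0,0,0,0,-1.15,25]]}}

```text
clock: 33.62
position: [0.6278, -0.0209, 0.1654]
tool_rot: [-1.197, 1.57, 3.122]
force: [-8.2, -0.4, 2.9]
grip_width: 0.0305
```

```bash
python3 st.py
```

```text
t 33.62 p [627.8 -20.9 165.4] down [-0.001  0.    -1.   ] jaw -22.5 F [-8.2 -0.4  2.9] M [-0.058  1.413  0.75 ] w 30.5 q7 -0.35
```

Request:
{"op": "play_rows", "data": {"deltas": [[0,0,0,0,0,-1.15,25]]}}

```text
clock: 33.75
position: [0.6278, -0.0208, 0.1654]
tool_rot: [-1.189, 1.57, 3.11]
force: [-6.2, -0.7, 1.7]
grip_width: 0.0304
```

```bash
python3 st.py
```

```text
t 33.75 p [627.8 -20.8 165.4] down [-0.001  0.    -1.   ] jaw -23.7 F [-6.2 -0.7  1.7] M [-0.056  1.421  0.777] w 30.4 q7 -0.37
```

Request:
{"op": "play_rows", "data": {"deltas": [[0,0,0,0,0,-1.15,25],[0,0,0,0,0,-1.15,25]]}}

```text
clock: 34.0
position: [0.6277, -0.0209, 0.1654]
tool_rot: [-1.133, 1.57, 3.126]
force: [-8.3, -0.5, 2.0]
grip_width: 0.0303
```

```bash
python3 st.py
```

```text
t 34.0 p [627.7 -20.9 165.4] down [-0.001  0.    -1.   ] jaw -26.0 F [-8.3 -0.5  2. ] M [-0.048  1.531  0.788] w 30.3 q7 -0.4
```

Request:
{"op": "play_rows", "data": {"deltas": [[0,0,0,0,0,0,55],[0,0,0,0,0,0,55],[0,0,25,0,0,0,55],[0,0,25,0,0,0,55],[-20,27,0,0,0,3,55],[-20,27,0,0,0,3,55],[-20,27,0,0,0,3,55],[-20,27,0,0,0,0,55]]}}

```text
clock: 35.0
position: [0.5481, 0.0879, 0.2151]
tool_rot: [2.251, 1.57, 0.384]
force: [0.4, -0.1, 0.1]
grip_width: 0.0549
```

Request:
{"op": "play_rows", "data": {"deltas": [[-18,25.7,0,0,0,0,55],[0,0,0,0,0,0,55],[0,0,0,0,0,0,55]]}}

```text
clock: 35.38
position: [0.5309, 0.1124, 0.215]
tool_rot: [1.818, 1.57, -0.049]
force: [-0.5, 0.6, -0.1]
grip_width: 0.0549
```

```bash
python3 st.py
```

```text
t 35.38 p [530.9 112.4 215. ] down [ 0.001 -0.    -1.   ] jaw -17.0 F [-0.5  0.6 -0.1] M [-0.016  0.032 -0.002] w 54.9 q7 -0.55
```

P3 is done at 0.79 N m. P1 next, second round.

Request:
{"op": "play_rows", "data": {"deltas": [[-1.5,0,-20,0,0,0.3,55],[0,0,-20,0,0,0,55],[0,0,-10.5,0,0,0,55],[0,0,0,0,0,0,30],[0,0,0,0,0,0,25],[0,0,0,0,0,0,25],[0,0,0,0,0,0,25]], "grip_force": 38}}

```text
clock: 36.25
position: [0.5291, 0.1125, 0.1645]
tool_rot: [1.463, 1.57, -0.4]
force: [-2.6, -2.0, 1.3]
grip_width: 0.0304
```

Request:
{"op": "play_rows", "data": {"deltas": [[0,0,0,0,0,-1.15,25],[0,0,0,0,0,-1.15,25],[0,0,0,0,0,-1.15,25],[0,0,0,0,0,-1.15,25],[0,0,0,0,0,-1.15,25],[0,0,0,0,0,-1.15,25],[0,0,0,0,0,-1.15,25],[0,0,0,0,0,-1.15,25]]}}

```text
clock: 37.25
position: [0.529, 0.1126, 0.1645]
tool_rot: [0.893, 1.571, -1.131]
force: [-3.8, -4.3, 6.4]
grip_width: 0.0307
```

```bash
python3 st.py
```

```text
t 37.25 p [529.  112.6 164.5] down [ 0. -0. -1.] jaw -26.0 F [-3.8 -4.3  6.4] M [-0.875  0.795  0.623] w 30.7 q7 -0.67
```

Request:
{"op": "play_rows", "data": {"deltas": [[0,0,0,0,0,-1.15,25],[0,0,0,0,0,-1.15,25],[0,0,0,0,0,-1.15,25],[0,0,0,0,0,-1.15,25]]}}

```text
clock: 37.75
position: [0.529, 0.1126, 0.1645]
tool_rot: [0.644, 1.571, -1.46]
force: [-4.6, -3.7, 6.5]
grip_width: 0.0308
```

```bash
python3 st.py
```

```text
t 37.75 p [529.  112.6 164.5] down [ 0. -0. -1.] jaw -30.6 F [-4.6 -3.7  6.5] M [-0.862  0.82   0.656] w 30.8 q7 -0.74
```

Request:
{"op": "play_rows", "data": {"deltas": [[0,0,0,0,0,-1.15,25],[0,0,0,0,0,-1.15,25],[0,0,0,0,0,-1.15,25]]}}

```text
clock: 38.12
position: [0.5289, 0.1127, 0.1645]
tool_rot: [0.822, 1.571, -1.343]
force: [-4.8, -3.7, 7.2]
grip_width: 0.0304
```

```bash
python3 st.py
```

```text
t 38.12 p [528.9 112.7 164.5] down [ 0. -0. -1.] jaw -34.0 F [-4.8 -3.7  7.2] M [-0.86   0.915  0.771] w 30.4 q7 -0.79
```

Request:
{"op": "play_rows", "data": {"deltas": [[0,0,0,0,0,-1.15,25],[0,0,0,0,0,-1.15,25]]}}

```text
clock: 38.38
position: [0.5289, 0.1127, 0.1645]
tool_rot: [0.633, 1.571, -1.572]
force: [-4.5, -4.6, 7.1]
grip_width: 0.0304
```

```bash
python3 st.py
```

```text
t 38.38 p [528.9 112.7 164.5] down [-0. -0. -1.] jaw -36.3 F [-4.5 -4.6  7.1] M [-0.784  0.921  0.807] w 30.4 q7 -0.82
```

Request:
{"op": "play_rows", "data": {"deltas": [[0,0,0,0,0,-1.15,25]]}}

```text
clock: 38.5
position: [0.5289, 0.1127, 0.1645]
tool_rot: [0.403, 1.571, -1.821]
force: [-4.8, -4.7, 8.0]
grip_width: 0.0305
```

```bash
python3 st.py
```

```text
t 38.5 p [528.9 112.7 164.5] down [-0. -0. -1.] jaw -37.5 F [-4.8 -4.7  8. ] M [-0.814  0.933  0.756] w 30.5 q7 -0.84
```

Request:
{"op": "play_rows", "data": {"deltas": [[0,0,0,0,0,-1,25],[0,0,0,0,0,-1,25]]}}

```text
clock: 38.75
position: [0.5289, 0.1127, 0.1645]
tool_rot: [0.589, 1.571, -1.67]
force: [-6.0, -4.7, 7.6]
grip_width: 0.0302
```

```bash
python3 st.py
```

```text
t 38.75 p [528.9 112.7 164.5] down [-0. -0. -1.] jaw -39.5 F [-6.  -4.7  7.6] M [-0.816  0.92   0.745] w 30.2 q7 -0.87
```

Request:
{"op": "play_rows", "data": {"deltas": [[0,0,0,0,0,0,55],[0,0,0,0,0,0,55],[0,0,25,0,0,0,55],[0,0,25,0,0,0,55],[29,-4,0,0,0,-3,55],[29,-4,0,0,0,-3,55],[29,-5,0,0,0,-2.9,55],[29,-4.5,0,0,0,0,55]]}}

```text
clock: 39.75
position: [0.646, 0.0953, 0.2141]
tool_rot: [3.033, 1.57, 0.619]
force: [-0.7, -0.7, -0.0]
grip_width: 0.0549
```

Request:
{"op": "play_rows", "data": {"deltas": [[0,0,0,0,0,0,55],[0,0,0,0,0,0,55]]}}

```text
clock: 40.0
position: [0.6446, 0.0954, 0.2139]
tool_rot: [-0.948, 1.57, 2.921]
force: [0.5, 0.2, 0.8]
grip_width: 0.0552
```

```bash
python3 st.py
```

```text
t 40.0 p [644.6  95.4 213.9] down [-0.001  0.    -1.   ] jaw -48.3 F [0.5 0.2 0.8] M [-0.021 -0.005  0.066] w 55.2 q7 -0.93
```

P1 is done at about 0.79 N m by the fit; single readings carry about ±0.04 of noise. P2 next, second round.

Request:
{"op": "play_rows", "data": {"deltas": [[1.1,0,-20,0,0,0,55],[0,0,-20,0,0,0,55],[0,0,-9.5,0,0,0,55],[0,0,0,0,0,0,30],[0,0,0,0,0,0,25],[0,0,0,0,0,0,25],[0,0,0,0,0,0,25]], "grip_force": 38}}

```text
clock: 40.88
position: [0.6459, 0.0957, 0.1653]
tool_rot: [-2.058, 1.57, 1.812]
force: [-5.4, 1.9, 4.3]
grip_width: 0.0306
```

Request:
{"op": "play_rows", "data": {"deltas": [[0,0,0,0,0,-1.15,25],[0,0,0,0,0,-1.15,25],[0,0,0,0,0,-1.15,25],[0,0,0,0,0,-1.15,25],[0,0,0,0,0,-1.15,25],[0,0,0,0,0,-1.15,25],[0,0,0,0,0,-1.15,25],[0,0,0,0,0,-1.15,25]]}}

```text
clock: 41.88
position: [0.6459, 0.0957, 0.1654]
tool_rot: [-2.21, 1.57, 1.499]
force: [-6.1, 2.4, 3.4]
grip_width: 0.0306
```

```bash
python3 st.py
```

```text
t 41.88 p [645.9  95.7 165.4] down [ 0.  0. -1.] jaw -57.5 F [-6.1  2.4  3.4] M [0.312 1.012 0.678] w 30.6 q7 -1.05
```

Request:
{"op": "play_rows", "data": {"deltas": [[0,0,0,0,0,-1.15,25],[0,0,0,0,0,-1.15,25],[0,0,0,0,0,-1.15,25],[0,0,0,0,0,-1.15,25]]}}

```text
clock: 42.38
position: [0.6459, 0.0956, 0.1653]
tool_rot: [-1.925, 1.57, 1.704]
force: [-4.5, 0.5, 3.4]
grip_width: 0.0306
```

```bash
python3 st.py
```

```text
t 42.38 p [645.9  95.6 165.3] down [-0.  0. -1.] jaw -62.1 F [-4.5  0.5  3.4] M [0.263 1.121 0.734] w 30.6 q7 -1.12
```

Request:
{"op": "play_rows", "data": {"deltas": [[0,0,0,0,0,-1.15,25],[0,0,0,0,0,-1.15,25]]}}

```text
clock: 42.62
position: [0.6459, 0.0956, 0.1654]
tool_rot: [-2.004, 1.57, 1.584]
force: [-5.7, 0.9, 3.5]
grip_width: 0.0306
```

```bash
python3 st.py
```

```text
t 42.62 p [645.9  95.6 165.4] down [-0.  0. -1.] jaw -64.4 F [-5.7  0.9  3.5] M [0.259 1.011 0.642] w 30.6 q7 -1.15
```

Request:
{"op": "play_rows", "data": {"deltas": [[0,0,0,0,0,-1.15,25],[0,0,0,0,0,-1.15,25]]}}

```text
clock: 42.88
position: [0.6459, 0.0956, 0.1654]
tool_rot: [-1.914, 1.57, 1.634]
force: [-4.8, 1.0, 3.1]
grip_width: 0.0303
```

```bash
python3 st.py
```

```text
t 42.88 p [645.9  95.6 165.4] down [-0.  0. -1.] jaw -66.7 F [-4.8  1.   3.1] M [0.169 1.09  0.796] w 30.3 q7 -1.18
```

Request:
{"op": "play_rows", "data": {"deltas": [[0,0,0,0,0,-1.15,25]]}}

```text
clock: 43.0
position: [0.6459, 0.0956, 0.1654]
tool_rot: [-1.811, 1.57, 1.717]
force: [-4.8, 1.7, 3.7]
grip_width: 0.0303
```

```bash
python3 st.py
```

```text
t 43.0 p [645.9  95.6 165.4] down [-0.  0. -1.] jaw -67.8 F [-4.8  1.7  3.7] M [0.149 1.067 0.818] w 30.3 q7 -1.2
```

Request:
{"op": "play_rows", "data": {"deltas": [[0,0,0,0,0,-1,25],[0,0,0,0,0,-1,25]]}}

```text
clock: 43.25
position: [0.6459, 0.0956, 0.1654]
tool_rot: [-1.785, 1.57, 1.709]
force: [-6.3, 0.8, 3.7]
grip_width: 0.0306
```

```bash
python3 st.py
```

```text
t 43.25 p [645.9  95.6 165.4] down [-0.  0. -1.] jaw -69.8 F [-6.3  0.8  3.7] M [0.105 1.099 0.689] w 30.6 q7 -1.23
```

Request:
{"op": "play_rows", "data": {"deltas": [[0,0,0,0,0,0,55],[0,0,0,0,0,0,55],[0,0,25,0,0,0,55],[0,0,25,0,0,7.6,55],[-20,-15,0,0,0,7.6,55],[-20,-15,0,0,0,7.6,55],[-20,-15,0,0,0,7.6,55],[-20,-15,0,0,0,7.6,55]]}}

```text
clock: 44.25
position: [0.5656, 0.0347, 0.2149]
tool_rot: [2.038, 1.57, -0.085]
force: [0.2, 0.1, 0.2]
grip_width: 0.0549
```

Request:
{"op": "play_rows", "data": {"deltas": [[-20,-15,0,0,0,7.6,55],[-20,-15,0,0,0,7.7,55],[-14.9,-9,0,0,0,0,55],[0,0,0,0,0,0,55],[0,0,0,0,0,0,55]]}}

```text
clock: 44.88
position: [0.5119, -0.0031, 0.2148]
tool_rot: [2.2, 1.57, 0.339]
force: [0.2, 0.6, 0.4]
grip_width: 0.055
```

```bash
python3 st.py
```

```text
t 44.88 p [511.9  -3.1 214.8] down [ 0.001  0.    -1.   ] jaw -16.6 F [0.2 0.6 0.4] M [ 0.031 -0.033  0.028] w 55.0 q7 -0.32
```

P2 is at about 0.78–0.8 N m by the fit. The last knob is P4.

Request:
{"op": "play_rows", "data": {"deltas": [[0,0,-20,0,0,0,55],[0,0,-20,0,0,0,55],[0,0,-10.3,0,0,0,55],[0,0,0,0,0,0,30],[0,0,0,0,0,0,25],[0,0,0,0,0,0,25],[0,0,0,0,0,0,25]], "grip_force": 38}}

```text
clock: 45.75
position: [0.5113, -0.0035, 0.1647]
tool_rot: [2.287, 1.57, 0.428]
force: [-0.1, 1.7, -1.5]
grip_width: 0.0304
```

Request:
{"op": "play_rows", "data": {"deltas": [[0,0,0,0,0,-1.15,25],[0,0,0,0,0,-1.15,25],[0,0,0,0,0,-1.15,25],[0,0,0,0,0,-1.15,25],[0,0,0,0,0,-1.15,25],[0,0,0,0,0,-1.15,25],[0,0,0,0,0,-1.15,25],[0,0,0,0,0,-1.15,25]]}}

```text
clock: 46.75
position: [0.5113, -0.0036, 0.1646]
tool_rot: [2.676, 1.57, 0.654]
force: [-2.1, 3.9, 6.2]
grip_width: 0.0307
```

```bash
python3 st.py
```

```text
t 46.75 p [511.3  -3.6 164.6] down [ 0.  0. -1.] jaw -25.8 F [-2.1  3.9  6.2] M [0.796 0.413 0.61 ] w 30.7 q7 -0.44
```

Request:
{"op": "play_rows", "data": {"deltas": [[0,0,0,0,0,-1.15,25],[0,0,0,0,0,-1.15,25],[0,0,0,0,0,-1.15,25],[0,0,0,0,0,-1.15,25]]}}

```text
clock: 47.25
position: [0.5112, -0.0035, 0.1646]
tool_rot: [3.06, 1.571, 0.958]
force: [-2.1, 3.0, 6.0]
grip_width: 0.0305
```

```bash
python3 st.py
```

```text
t 47.25 p [511.2  -3.5 164.6] down [ 0.  0. -1.] jaw -30.4 F [-2.1  3.   6. ] M [0.829 0.494 0.611] w 30.5 q7 -0.51
```

Request:
{"op": "play_rows", "data": {"deltas": [[0,0,0,0,0,-1.15,25],[0,0,0,0,0,-1.15,25],[0,0,0,0,0,-1.15,25]]}}

```text
clock: 47.62
position: [0.5112, -0.0035, 0.1646]
tool_rot: [-3.042, 1.571, 1.08]
force: [-2.6, 3.8, 6.8]
grip_width: 0.0302
```

```bash
python3 st.py
```

```text
t 47.62 p [511.2  -3.5 164.6] down [ 0.  0. -1.] jaw -33.9 F [-2.6  3.8  6.8] M [0.845 0.506 0.764] w 30.2 q7 -0.56
```

Request:
{"op": "play_rows", "data": {"deltas": [[0,0,0,0,0,-1.15,25],[0,0,0,0,0,-1.15,25]]}}

```text
clock: 47.88
position: [0.5112, -0.0035, 0.1646]
tool_rot: [-2.719, 1.571, 1.362]
force: [-3.5, 3.8, 7.0]
grip_width: 0.0301
```

```bash
python3 st.py
```

```text
t 47.88 p [511.2  -3.5 164.6] down [ 0.  0. -1.] jaw -36.2 F [-3.5  3.8  7. ] M [0.835 0.555 0.774] w 30.1 q7 -0.59
```

Request:
{"op": "play_rows", "data": {"deltas": [[0,0,0,0,0,-1.15,25]]}}

```text
clock: 48.0
position: [0.5112, -0.0035, 0.1645]
tool_rot: [-2.362, 1.571, 1.699]
force: [-2.7, 3.9, 6.4]
grip_width: 0.0306
```

```bash
python3 st.py
```

```text
t 48.0 p [511.2  -3.5 164.5] down [-0.  0. -1.] jaw -37.3 F [-2.7  3.9  6.4] M [0.813 0.536 0.731] w 30.6 q7 -0.61
```

Request:
{"op": "play_rows", "data": {"deltas": [[0,0,0,0,0,-1.15,25]]}}

```text
clock: 48.12
position: [0.5112, -0.0035, 0.1646]
tool_rot: [-2.479, 1.571, 1.562]
force: [-1.9, 4.7, 6.2]
grip_width: 0.0303
```

```bash
python3 st.py
```

```text
t 48.12 p [511.2  -3.5 164.6] down [ 0.  0. -1.] jaw -38.5 F [-1.9  4.7  6.2] M [0.912 0.577 0.775] w 30.3 q7 -0.62
```

Request:
{"op": "play_rows", "data": {"deltas": [[0,0,0,0,0,-1.15,25]]}}

```text
clock: 48.25
position: [0.5112, -0.0035, 0.1646]
tool_rot: [-2.235, 1.571, 1.786]
force: [-3.4, 3.7, 6.9]
grip_width: 0.0301
```

```bash
python3 st.py
```

```text
t 48.25 p [511.2  -3.5 164.6] down [-0.  0. -1.] jaw -39.6 F [-3.4  3.7  6.9] M [0.95  0.542 0.861] w 30.1 q7 -0.64
```

P4 is at about 0.79 N m. I'll release, lift clear and do a final check.

Request:
{"op": "play_rows", "data": {"deltas": [[0,0,0,0,0,0,60],[0,0,0,0,0,0,60],[0,0,25,0,0,0,60],[0,0,30,0,0,0,60],[0,-10,40,0,0,0,60],[0,-10,40,0,0,0,60],[0,0,0,0,0,0,60],[0,0,0,0,0,0,60]]}}

```text
clock: 49.25
position: [0.511, -0.0237, 0.2989]
tool_rot: [-1.011, 1.57, 3.011]
force: [0.6, 0.4, 0.5]
grip_width: 0.0607
```

```bash
python3 st.py
python3 - <<'E'
from h import *
a=vision.grab_frame("scene"); b=cv2.imread("pics/scene0.png")[:,:,::-1]
d=cv2.absdiff(a,b).max(2)>40
for n,(x0,x1,y0,y1) in dict(driver=(130,200,125,150),reel=(196,218,112,138),transf=(380,425,285,330)).items(): print(n,d[y0:y1,x0:x1].sum())
w=vision.grab_frame("wrist")
cv2.imwrite("pics/fin.png",cv2.resize(np.hstack([a,w]),(800,300))[:,:,::-1])
E
```

```text
t 49.25 p [511.  -23.7 298.9] down [-0.  0. -1.] jaw -39.6 F [0.6 0.4 0.5] M [-0.038  0.013 -0.011] w 60.7 q7 -0.66
driver 0
reel 133
transf 0
```

View pics/fin.png

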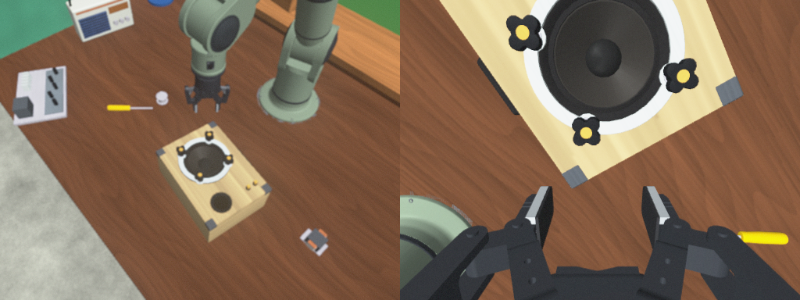

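The final view shows all four knobs standing free and the fingers clear of them. The screwdriver and transformer are unchanged. The reel is in its place; it was partly hidden by the arm in the first picture, which explains the pixel difference there.

```bash
python3 -c "
from workcell import workorder; print(workorder.job_done())"
```

```text
the job is handed in; nothing more can be done
None
```

I tightened all four knobs in crosswise order, two rounds in the same sequence, and handed the job in at about 49 s of the 72 s allowed. The order, by position in x, y (m), was (0.628, −0.021), its opposite (0.530, 0.113), then (0.646, 0.095), and its opposite (0.512, −0.003).

**Torque:** single readings scatter by about ±0.05 N m, sometimes more, so I set each stopping angle from all of that knob's readings together with the known 0.6 N m per rad rise.
- **First round:** each knob stopped at about 0.54–0.56 N m.
- **Second round:** each knob stopped at about 0.78–0.80 N m. The last readings were 0.79, 0.75, 0.69 and 0.86 N m in that order. The third (0.69) and fourth (0.86) disagree most with their fits of about 0.78 and 0.79; I went by the fits.

**Last checks:**
- All four knobs are released and the gripper is lifted clear, with tool force near zero.
- Nothing came near the cone.
- The screwdriver and transformer show no change in the scene picture.
- The area around the solder reel differs from the first picture. I put this down to the arm partly hiding it at the start, since the reel looks to be in its place, but I did not measure its position.

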